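# Find the stamped glass crate and push it to dispatch

## Robot

A 6-joint arm with a two-finger parallel gripper is mounted at the origin on the work surface. World frame = base frame: x ahead of the robot, y to its left, z up, the work surface at z = 0. Lengths are in mm, angles in degrees, forces in N, time in s.
With the tool pointing down it reaches from about 275 to 775 mm from the base axis. Payload 14.6 kg.
Tool frame: the origin (TCP) lies between the finger pads; the fingertips stand 8 mm ahead of it and the grasp point (between the pads) lies 11 mm behind it (bot.tip_reach is the distance from the TCP to the fingertips, in mm); z points along the fingers, y is the direction in which the jaws open and shut (so a half turn about z gives the same grasp; the last joint's range is limited). The gripper opens to 85 mm and grips with 20 to 120 N. Pads are 22 mm wide; open, the fingers measure 114 mm over their backs; the gripper's body (76 mm by 85 mm) begins 54 mm behind the grasp point. The pads swing forward as they close: fully open they stand 13 mm farther back than shut.
Start: joints at [63.352, 15.075, -2.767, 72.158, 0, 81.102], TCP at [160.06, 500.009, 239.278] pointing down, gripper open.
Joint ranges: [-151.79, 151.79], [-50.71, 97.33], [-67.44, 78.34], [-121.81, 120.89], [-77.56, 73.72], [-180, 180]. Speed limits (degrees/s): [108.29, 108.29, 147.25, 159.86, 180, 180].

## Interface

Orientations are given as [roll, pitch, yaw] about the fixed x, y, z axes, in that order (R = Rz(yaw) Ry(pitch) Rx(roll)).
In Python, from cell import bot gives the robot as it stands. The module is installed in compiled form; this text tells all that it offers.
- The arm moves only by the shell command python3 -m jog 'ROWS'. ROWS is JSON, a list of rows, each a list of 7 numbers: the turn, a rotation vector about the world's x, y, z in degrees, then the shift along the world's x, y, z in cm, then the finger opening in cm, from 0 to 8.54. A call has 1 to 5 rows; each row shifts and turns the commanded pose from where the row before left it; what a row does not reach is not made up. A row lasts 1/12 s, in which the tool goes at most 41.7 mm and 7.16 degrees, less where a joint would pass 70% of its speed; a pose out of reach is approached as far as the arm can. A call with a gripper value outside its range is refused whole. The fingers move at their own pace and stop on an object; the grip force is fixed at half the most. Time passes only in rows, so rows that do not move let the fingers close. It gives the time, the measured TCP pose, the force and the opening at its end, in the units of the state.
- bot.state(): the state, without advancing time (a new reading comes with each control period).
- bot.read_camera(name): name is "scene" or "top" or "wrist"; returns a dict with "pixels" (384x512x3 uint8, red, green, blue), "z_map" (384x512 float32, mm along the optical axis (not along the pixel's ray), 0 where there is no reading), "K" (3x3 intrinsics, pixels), "k1" (the pictures are not rectified: a ray, as slopes to the right and down, at radius r is drawn at 1 + k1 r^2 times it, then the intrinsics apply), "cam_to_world" (4x4, takes a point from camera to world coordinates). Camera axes: x right, y up, looking along -z (the intrinsics and any distortion apply to the point x, -y, -z); pixel columns grow to the right and rows downward; lengths in mm; the calibration is good to about 2 mm. A picture is of the moment at which its call begins.
- bot.sign_off(): hands the job in, once; it reports no verdict.
Trained networks look in a picture, given as the dict that the camera call returned (one of the last four; its "shot" number tells which), for a name from the list of things; names that differ only in an ending like _2 or _b are one class to them, and where a whole thing is asked for, a point or a joint stands for the part that bears it (a point fixed in the world has none). Each returns a list of dicts, best first, with "confidence" (0 to 1); they miss things now and then, are a little off and sometimes report something else, mostly with a low value. They report only what shows in the picture. A call takes as long as a camera call.
- bot.look_for(thing, picture): "position" ([column, row] in pixels, amid what is visible of it).
The state is a dict: "time": time; "joint_positions": joint angles; "dq": joint speeds; "effort": joint torques, N m; "tool_pos": TCP position; "orientation": TCP orientation; "contact_force": force on the tool from outside, world axes, zero at the start; "torque": the same for the moment, N m; "gripper_width": opening from 0.0 (shut) to 1.0 (fully open).
Only numpy, scipy, OpenCV 4.12 (cv2) and the standard library are available. Lean on these libraries where they do the work, as an engineer would, in place of code of your own. Each camera call takes 0.05 s, during which the arm holds its last target. There are 200 camera calls.

## Task

One of the two small pine crates has a stamp (a black ring with a dot) under its base. Tip up the left crate (left as the robot sees it) towards the robot, at least half way to lying on its near side, look underneath and let it back down flat, then do the same with the right crate; neither may go right over. Then push the stamped crate across the table until it stands flush against the wooden dispatch rail, and leave the other standing at its place; never lift or carry a crate, and leave the jars and the brush alone.

Things in the scene. Friction and masses are not known exactly. Their poses are not given: they have to be found in the camera images.
- crate_left: The left crate (larger y): open pine crate, 160 mm deep (its x), 170 mm wide (its y), 100 mm high, walls 10 mm, 0.5 to 0.85 kg, steel floor, glass tiles fixed inside. Origin at the centre of its underside, on the table; x away from the robot, z up. Its near face starts 5 to 12 mm beyond the pivot strip, square to it within 2 degrees.
- crate_right: The right crate (smaller y), alike: open pine crate, 160 mm deep (its x), 170 mm wide (its y), 100 mm high, walls 10 mm, 0.5 to 0.85 kg, steel floor, glass tiles fixed inside. Origin at the centre of its underside, on the table; x away from the robot, z up. Its near face starts 5 to 12 mm beyond the pivot strip, square to it within 2 degrees.
- rim_left (a point): Middle of the top edge of the far outer face (local x +80, z 100 mm) of the left crate. Pushed towards the robot with under 9 N near here, the crate tips about its lower near edge, held by the pivot strip. Let go below 68 degrees of tilt it falls back flat; near 75 degrees it balances, beyond that it goes over.
- rim_right (a point): Middle of the top edge of the far outer face (local x +80, z 100 mm) of the right crate. Pushed towards the robot with under 9 N near here, the crate tips about its lower near edge, held by the pivot strip. Let go below 68 degrees of tilt it falls back flat; near 75 degrees it balances, beyond that it goes over.
- window_left (a point): Centre of the underside of the left crate, in a 84 mm square window that shows a plywood base plug 4 mm up. One crate's plug is plain, the other's has the stamp: a black ring (76 mm outside, 48 mm inside) round a 24 mm black dot. Either may be stamped. The scene camera, beyond the table facing the robot, sees it when the crate leans 60 degrees or more to the robot.
- window_right (a point): Centre of the underside of the right crate, in a 84 mm square window that shows a plywood base plug 4 mm up. One crate's plug is plain, the other's has the stamp: a black ring (76 mm outside, 48 mm inside) round a 24 mm black dot. Either may be stamped. The scene camera, beyond the table facing the robot, sees it when the crate leans 60 degrees or more to the robot.
- strip: Pivot strip: low aluminium strip screwed to the table on the robot's side of the crates, 780 mm long (its y), 30 mm wide, 8 mm high. Origin at table level at the middle of the face towards the crates; x points away from the robot to the crates. The crates cannot slide past it towards the robot; when one tips, its lower edge may creep about 15 mm away from the strip.
- rail: Dispatch rail: fixed wooden batten beyond the crates, 800 mm long (its y), 30 mm wide, 30 mm high. Origin at table level at the middle of the face towards the crates; x points away from the robot. A crate flush against it has its origin 80 mm on the robot's side of that face.
- jar_mid: Amber glass jar with white cap standing between the crates, nearer the robot, 52 mm across, 80 mm high; origin under its centre. Not to be moved.
- jar_far: Green glass jar with white cap standing between the crates, nearer the rail, 54 mm across, 80 mm high; origin under its centre. Not to be moved.
- brush: Wooden-handled brush lying on the table to the right of the right crate, along x; origin beneath its middle. Not to be moved.

How it is judged (in metres and radians):
On the way, in this order (a step that is already met when the one before it is completed fails the run):
1. left crate tipped up towards the robot, about half way or more, the right one flat (angle between crate_left's own z axis and vertical above 0.75 rad and angle between crate_right's own z axis and vertical below 0.1 rad and height (world z) of crate_left above 0.03 m and x of crate_left in the frame of strip below 0.11 m), for 0.2 s.
2. right crate tipped up towards the robot, about half way or more, the left one back down flat (angle between crate_right's own z axis and vertical above 0.75 rad and angle between crate_left's own z axis and vertical below 0.1 rad and x of crate_right in the frame of strip below 0.11 m), for 0.2 s.
3. both crates flat again behind the strip, not yet pushed (angle between each of crate_left, crate_right's own z axis and vertical below 0.1 rad and x of each of crate_left, crate_right in the frame of strip below 0.13 m), for 0.1 s.
At the end, for the whole second after the job is handed in: The stamped crate stands flat and still, flush against the dispatch rail (gap of its middle under 15 mm, square within about 7 degrees); the other crate stands flat within 50 mm of where it started (((horizontal distance between plug_stamped and crate_left below 0.02 m and x of crate_left in the frame of rail between -0.095 and -0.07 m and y of crate_left in the frame of rail between -0.4 and 0.4 m and angle between the x axis of crate_left and the x axis of rail, either way round below 0.12 rad and angle between each of crate_left, crate_right's own z axis and vertical below 0.06 rad and linear speed of each of crate_left, crate_right below 0.02 m/s and distance of crate_right from where it was at the start of the episode below 0.05 m) or (horizontal distance between plug_stamped and crate_right below 0.02 m and x of crate_right in the frame of rail between -0.095 and -0.07 m and y of crate_right in the frame of rail between -0.4 and 0.4 m and angle between the x axis of crate_right and the x axis of rail, either way round below 0.12 rad and angle between each of crate_right, crate_left's own z axis and vertical below 0.06 rad and linear speed of each of crate_right, crate_left below 0.02 m/s and distance of crate_left from where it was at the start of the episode below 0.05 m))); the robot touches nothing.
It fails at once if a crate goes right over onto its side (angle between any of crate_left, crate_right's own z axis and vertical above 1.4 rad).
It fails at once if a crate is lifted off the table ((height (world z) of crate_left above 0.095 m or (angle between crate_left's own z axis and vertical below 0.15 rad and height (world z) of crate_left above 0.03 m) or (angle between crate_left's own z axis and vertical below 0.4 rad and height (world z) of crate_left above 0.052 m) or (angle between crate_left's own z axis and vertical below 0.7 rad and height (world z) of crate_left above 0.074 m)) or (height (world z) of crate_right above 0.095 m or (angle between crate_right's own z axis and vertical below 0.15 rad and height (world z) of crate_right above 0.03 m) or (angle between crate_right's own z axis and vertical below 0.4 rad and height (world z) of crate_right above 0.052 m) or (angle between crate_right's own z axis and vertical below 0.7 rad and height (world z) of crate_right above 0.074 m))).
It fails at once if a jar or the brush is disturbed (moved 30 mm) (distance of any of jar_mid, jar_far, brush from where it was at the start of the episode above 0.03 m).
It also fails if it takes over 72 s, if anything falls off the work surface, if the arm or the gripper's body presses on something with over 40 N, if the wrist force passes 120 N, or if a joint passes its speed limit or range.

## Working session

There is one attempt and no reset: what is moved stays moved. The work goes in short steps, Python scripts to look and compute and a shell command to move; the robot and the scene stay as the last step left them, time stands still between calls to the robot, and variables do not carry over. Pictures are saved under pics/ and viewed, about 8 in all and at most 12, crops included, and the job is handed in when it is done.

```bash
mkdir -p pics; cat > h.py <<'E'
import numpy as np, cv2
from cell import bot
def snap(cam,name=None):
    p=bot.read_camera(cam)
    if name: cv2.imwrite(f'pics/{name}.png',p['pixels'][:,:,::-1])
    return p
def cloud(p):
    K=np.array(p['K']);h,w=p['z_map'].shape
    u,v=np.meshgrid(np.arange(w),np.arange(h))
    d=np.array([p['k1'],0,0,0,0],float)
    n=cv2.undistortPoints(np.stack([u,v],-1).reshape(-1,1,2).astype(float),K,d).reshape(h,w,2)
    z=p['z_map'];c=np.stack([n[...,0]*z,-n[...,1]*z,-z,np.ones_like(z)],-1)
    W=(c@np.array(p['cam_to_world']).T)[...,:3]; W[z==0]=np.nan
    return W
E
python3 - <<'E'
from h import *
s=bot.state();print(s['time'],s['tool_pos'],s['orientation'],s['gripper_width'])
for c in ['top','scene']:
    p=snap(c,c+'0');W=cloud(p);np.save(c+'W.npy',W)
    print(c,np.round(p['cam_to_world'],2).tolist(),p['k1'],p['K'][0])
    for t in ['crate_left','crate_right','strip','rail','jar_mid','jar_far','brush','rim_left','rim_right']:
        for r in bot.look_for(t,p)[:2]:
            x,y=map(int,r['position']);print(t,round(r['confidence'],2),x,y,np.round(np.nanmedian(W[y-1:y+2,x-1:x+2].reshape(-1,3),0)))
a=cv2.imread('pics/top0.png');b=cv2.imread('pics/scene0.png')
cv2.imwrite('pics/both0.png',cv2.resize(np.vstack([a,b]),(400,600)) if 0 else cv2.resize(np.hstack([a,b]),(800,300)))
E
```

```text
0.0 [159.93121225 499.77492942 238.83438117] [-1.79941467e+02 -1.02259476e-02  1.62249212e+02] 0.9999445040577974
top [[0.01, 0.98, -0.18, 379.19], [-1.0, 0.01, -0.0, -83.77], [-0.0, 0.18, 0.98, 988.04], [0.0, 0.0, 0.0, 1.0]] 0.013568478904709141 [411.22811808   0.         249.5812258 ]
crate_left 0.71 100 229 [457. 264.  32.]
crate_right 0.74 326 227 [ 468. -260.   33.]
crate_right 0.7 388 185 [ 571. -413.   20.]
strip 0.76 211 273 [360.   6.   8.]
rail 0.92 211 118 [732.  15.  28.]
rail 0.18 100 228 [460. 264.  32.]
jar_mid 0.75 210 219 [478.   5.  80.]
jar_far 0.94 218 163 [606.  -9.  81.]
brush 0.68 390 188 [ 564. -418.   21.]
rim_left 0.94 97 227 [463. 274.  28.]
rim_left 0.16 323 227 [ 468. -253.   32.]
rim_right 0.56 324 227 [ 468. -255.   33.]
scene [[0.07, -0.7, 0.71, 1154.74], [1.0, 0.05, -0.04, -102.78], [-0.01, 0.71, 0.71, 695.53], [0.0, 0.0, 0.0, 1.0]] 0.002784700042366499 [368.54340305   0.         255.41463361]
crate_left 0.77 378 176 [438. 269.  32.]
crate_right 0.61 176 188 [ 442. -271.   28.]
strip 0.68 272 169 [359.  -9.   9.]
strip 0.43 283 191 [506.   3.  60.]
rail 0.58 294 279 [738.   0.  30.]
jar_mid 0.71 378 172 [419. 277.  30.]
jar_mid 0.67 297 279 [739.   6.  30.]
jar_far 0.98 287 232 [637.  -4.  61.]
rim_left 0.67 380 178 [443. 275.  32.]
rim_right 0.56 180 189 [ 449. -259.   32.]
rim_right 0.56 282 188 [506.   0.  73.]
```

View pics/both0.png

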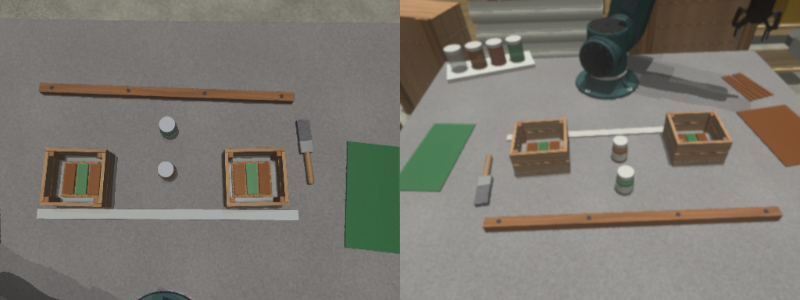

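The top view shows the left crate at about (155,230) px full-res, the right crate at (327,227), the jars between them, the strip below, the rail above and the brush at (390,190). The network's positions for these match.

```bash
python3 - <<'E'
from h import *
W=np.load('topW.npy');S=np.load('sceneW.npy')
P=W.reshape(-1,3);P=P[~np.isnan(P[:,0])]
Q=S.reshape(-1,3);Q=Q[~np.isnan(Q[:,0])]
for n,s in [('L',1),('R',-1)]:
    for nm,A in [('top',P),('scene',Q)]:
        m=(A[:,2]>90)&(A[:,2]<110)&(s*A[:,1]>130)&(s*A[:,1]<400)&(A[:,0]>340)&(A[:,0]<620)
        r=cv2.minAreaRect(A[m][:,:2].astype(np.float32));print(n,nm,m.sum(),np.round(r[0],1),np.round(r[1],1),round(r[2],2),'z',np.median(A[m][:,2]))
for nm,zl,zh,xl,xh in [('strip',5,12,320,385),('rail',22,36,690,770)]:
    m=(P[:,2]>zl)&(P[:,2]<zh)&(P[:,0]>xl)&(P[:,0]<xh)&(abs(P[:,1])<420)
    r=cv2.minAreaRect(P[m][:,:2].astype(np.float32));print(nm,m.sum(),np.round(r[0],1),np.round(r[1],1),round(r[2],2))
    print(np.round(cv2.boxPoints(r)))
E
```

```text
L top 1762 [458.5 254.8] [172.5 159.4] 88.84 z 99.50265004530667
L scene 1233 [458.  254.1] [171.2 164.9] 88.9 z 99.12142918883444
R top 1636 [ 464.6 -251.2] [160.2 170.8] 1.96 z 99.53102074392666
R scene 1226 [ 465.4 -251.2] [163.8 170. ] 1.95 z 99.37289394880332
strip 4167 [355.8   4.5] [ 57.1 791.5] 0.13
[[ 326.  400.]
 [ 328. -391.]
 [ 385. -391.]
 [ 383.  400.]]
rail 4066 [732.8  12.1] [802.6  32.9] 88.44
[[ 705. -389.]
 [ 738. -389.]
 [ 760.  413.]
 [ 727.  414.]]
```

```bash
python3 -c "
from cell import bot;print(bot.tip_reach)"
python3 -m jog '[[0,0,1.1,2.93,-1.65,-0.3,8.5],[0,0,1.1,2.93,-1.65,-0.3,8.5],[0,0,1.1,2.93,-1.65,-0.3,8.5],[0,0,1.1,2.93,-1.65,-0.3,8.5],[0,0,1.1,2.93,-1.65,-0.3,8.5]]'
python3 -m jog '[[0,0,1.1,2.93,-1.65,-0.3,8.5],[0,0,1.1,2.93,-1.65,-0.3,8.5],[0,0,1.1,2.93,-1.65,-0.3,8.5],[0,0,1.1,2.93,-1.65,-0.3,8.5],[0,0,1.1,2.93,-1.65,-0.3,8.5]]'
python3 -m jog '[[0,0,1.1,2.93,-1.65,-0.3,8.5],[0,0,1.1,2.93,-1.65,-0.3,8.5],[0,0,1.1,2.93,-1.65,-0.3,8.5],[0,0,1.1,2.93,-1.65,-0.3,8.5],[0,0,1.1,2.93,-1.65,-0.3,8.5]]'
```

```text
8.0
time: 1.42
tool_pos: [307.7, 416.6, 224.3]
orientation: [180.0, 0.0, 167.8]
contact_force: [0.1, 0.4, -1.6]
gripper_width: 0.995
time: 1.83
tool_pos: [454.4, 333.9, 209.2]
orientation: [180.0, 0.0, 173.3]
contact_force: [0.1, 0.9, -0.6]
gripper_width: 0.995
time: 2.25
tool_pos: [600.9, 251.4, 194.1]
orientation: [180.0, 0.0, 178.8]
contact_force: [0.0, 1.0, 0.5]
gripper_width: 0.992
```

```bash

python3 -m jog '[[0,0,0,0,0,-4,8.5],[0,0,0,0,0,-4,8.5],[0,0,0,0,0.2,-4,8.5],[0,0,0,-2,0,0,8.5],[0,0,0,-2,0,0,8.5]]'
python3 -m jog '[[0,0,0,-0.3,0,0,8.5],[0,0,0,-0.3,0,0,8.5],[0,0,0,-0.3,0,0,8.5],[0,0,0,-0.3,0,0,8.5],[0,0,0,-0.3,0,0,8.5]]'
python3 - <<'E'
from h import *
p=snap('scene','s1');s=bot.state();print(s['joint_positions'],s['contact_force'])
a=p['pixels'][90:260,300:512,::-1];cv2.imwrite('pics/s1c.png',cv2.resize(a,None,fx=3,fy=3))
E
```

```text
time: 2.67
tool_pos: [558.1, 253.8, 71.2]
orientation: [-179.9, -0.3, 178.7]
contact_force: [0.3, 0.8, 1.8]
gripper_width: 0.996
time: 3.08
tool_pos: [545.5, 254.6, 74.7]
orientation: [180.0, 0.1, 178.7]
contact_force: [3.4, 0.0, -0.7]
gripper_width: 0.997
[ 1.72865281e+01  2.76917998e+01 -9.49166302e+00  5.27373913e+01
 -1.35313412e-02  1.85465574e+01] [ 1.26790652 -0.36750236  0.51272712]
```

View pics/s1c.png

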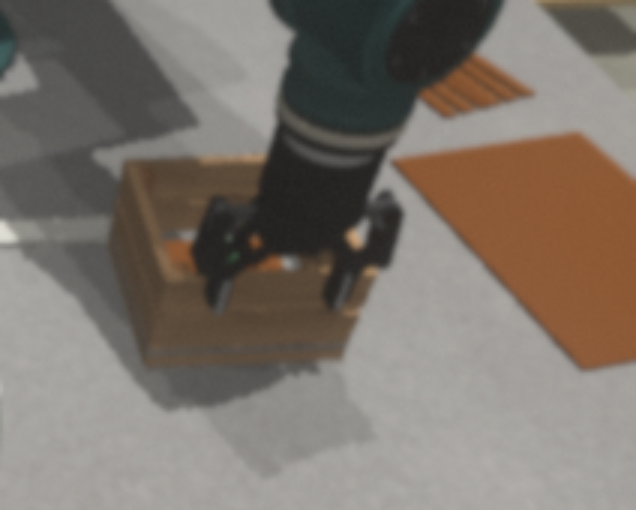

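The scene view shows both fingers overlapping the top ~25 mm of the left crate's far face, symmetrically (finger ends at crop (217,305) and (338,300)). I'm starting the tipping arc.

```bash

python3 -m jog '[[0,0,0,-0.3,0,0,8.5],[-0.05,-2.5,0,-0.36,0.01,0.73,8.5],[-0.05,-2.5,0,-0.36,0.01,0.73,8.5],[-0.05,-2.5,0,-0.42,0.01,0.7,8.5],[-0.05,-2.5,0,-0.42,0.01,0.7,8.5]]'
python3 -m jog '[[-0.05,-2.5,0,-0.48,0.01,0.66,8.5],[-0.05,-2.5,0,-0.48,0.01,0.66,8.5],[-0.05,-2.5,0,-0.53,0.01,0.61,8.5],[-0.05,-2.5,0,-0.53,0.01,0.61,8.5],[0,0,0,0,0,0,8.5]]'
python3 - <<'E'
from h import *
p=snap('scene','s2');s=bot.state();print(s['joint_positions'],s['contact_force'])
a=p['pixels'][70:240,300:512,::-1];cv2.imwrite('pics/s2c.png',cv2.resize(a,None,fx=3,fy=3))
E
```

```text
time: 3.55
tool_pos: [528.0, 255.6, 104.5]
orientation: [179.9, 10.4, 178.7]
contact_force: [8.0, 2.6, 2.7]
gripper_width: 0.999
time: 3.97
tool_pos: [506.9, 256.3, 131.3]
orientation: [179.8, 20.5, 178.8]
contact_force: [9.3, 1.7, 6.0]
gripper_width: 0.996
[ 22.45988811  12.05063577 -29.15884367  29.92566162  -7.89749758
  22.35989071] [9.63224818 2.25799908 5.31868901]
```

View pics/s2c.png

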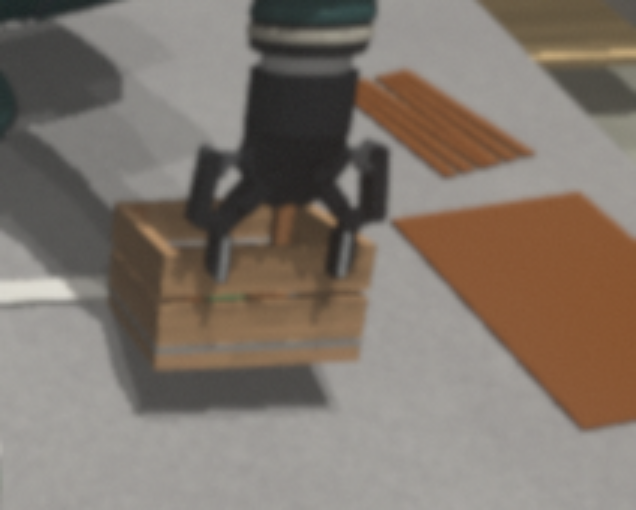

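The crate is tipping cleanly (base edge raised, fingers still on the far face). Continuing.

```bash

python3 -m jog '[[-0.05,-2.5,0,-0.59,0.01,0.56,8.5],[-0.05,-2.5,0,-0.59,0.01,0.56,8.5],[-0.05,-2.5,0,-0.63,0.01,0.51,8.5],[-0.05,-2.5,0,-0.63,0.01,0.51,8.5],[-0.05,-2.5,0,-0.68,0.01,0.46,8.5]]'
python3 -m jog '[[-0.05,-2.5,0,-0.68,0.01,0.46,8.5],[-0.05,-2.5,0,-0.71,0.01,0.39,8.5],[-0.05,-2.5,0,-0.71,0.01,0.39,8.5],[0,0,0,0,0,0,8.5]]'
python3 - <<'E'
from h import *
s=bot.state();print(s['joint_positions'],s['contact_force'])
E
```

```text
time: 4.43
tool_pos: [476.8, 256.8, 157.3]
orientation: [179.8, 33.0, 178.6]
contact_force: [8.3, 3.5, 9.2]
gripper_width: 0.999
time: 4.77
tool_pos: [454.5, 257.0, 169.8]
orientation: [179.7, 40.5, 178.6]
contact_force: [8.0, 1.2, 11.3]
gripper_width: 0.996
[ 31.07515745   0.80532142 -48.53632854   4.73171046 -20.1689865
  25.74124999] [ 8.01076732  1.1876994  11.32419275]
```

```bash

python3 -m jog '[[0,-1.7,0,-0.74,0.01,0.33,8.5],[0,-1.7,0,-0.74,0.01,0.33,8.5],[0,-1.7,0,-0.77,0.01,0.26,8.5],[0,-1.7,0,-0.77,0.01,0.26,8.5],[0,0,0,0,0,0,8.5]]'
cat > tilt.py <<'E'
from h import *
import sys
def tilt(name,ylo,yhi,view=True):
    p=snap('scene',name);s=bot.state();print(np.round(s['joint_positions'],1),np.round(s['contact_force'],1),np.round(s['tool_pos'],1))
    W=cloud(p);m=(W[...,1]>ylo)&(W[...,1]<yhi)&(W[...,2]>12)&(W[...,0]>340)&(W[...,0]<560)
    hsv=cv2.cvtColor(p['pixels'],cv2.COLOR_RGB2HSV);m&=(hsv[...,2]>60)
    # normals
    gx=np.roll(W,-3,1)-np.roll(W,3,1);gy=np.roll(W,-3,0)-np.roll(W,3,0);n=np.cross(gy,gx);n/=np.linalg.norm(n,axis=-1,keepdims=True)+1e-9
    n=n[m];n=n[~np.isnan(n[:,0])];n*=np.sign(n[:,2:3]*0+ (n@np.array([.7,0,.7]))[:,None])
    a=np.degrees(np.arctan2(n[:,2],n[:,0]));a=a[abs(n[:,1])<.35]
    h,e=np.histogram(a,np.arange(-90,181,6));print({int(e[i]+3):int(h[i]) for i in np.argsort(-h)[:6]})
    np.save(name+'W.npy',W)
    return p,W
E
python3 - <<'E'
from tilt import *
tilt('s3',165,345)
E
```

```text
time: 5.18
tool_pos: [423.7, 257.0, 180.8]
orientation: [179.6, 47.2, 178.5]
contact_force: [4.4, 0.1, 11.3]
gripper_width: 0.994
[ 35.9  -2.1 -55.2  -3.9 -26.1  27.5] [ 4.  -1.   9.6] [424.2 257.2 180.8]
{57: 428, 51: 422, -39: 317, 45: 270, 63: 269, -33: 255}
```

Measured tilt is about 53° (face normals 54°, base −36°). A few more steps.

```bash

python3 -m jog '[[0,-1.7,0,-0.79,0.01,0.2,8.5],[0,-1.7,0,-0.79,0.01,0.2,8.5],[0,-1.7,0,-0.8,0.01,0.13,8.5],[0,0,0,0,0,0,8.5],[0,0,0,0,0,0,8.5]]'
python3 - <<'E'
from tilt import *
p,W=tilt('s4',165,345)
print(bot.look_for('window_left',p)[:2])
a=p['pixels'][60:230,300:512,::-1];cv2.imwrite('pics/s4c.png',cv2.resize(a,None,fx=3,fy=3))
E
```

```text
time: 5.65
tool_pos: [400.3, 257.7, 185.7]
orientation: [179.3, 52.1, 178.3]
contact_force: [2.1, -0.3, 9.7]
gripper_width: 0.996
[ 40.4  -3.1 -60.5 -11.4 -31.3  28.8] [ 0.7  0.3 10. ] [400.5 257.6 185.7]
{-27: 532, 63: 462, 57: 422, -33: 357, 69: 303, 51: 250}
[{'position': [374.1, 137.6], 'confidence': 0.91}, {'position': [275.2, 167.1], 'confidence': 0.63}]
```

View pics/s4c.png

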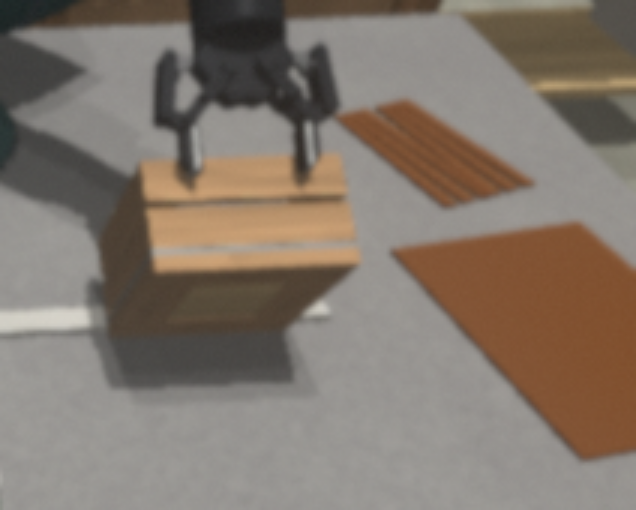

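The view shows the left crate at ~60°, with its window at crop (230,300) showing a plain plug with no ring. I'll lower it along the reversed path.

```bash

python3 -m jog '[[0,1.7,0,0.8,-0.01,-0.13,8.5],[0,1.7,0,0.79,-0.01,-0.2,8.5],[0,1.7,0,0.79,-0.01,-0.2,8.5],[0,1.7,0,0.77,-0.01,-0.26,8.5],[0,1.7,0,0.77,-0.01,-0.26,8.5]]'
python3 -m jog '[[0,1.7,0,0.74,-0.01,-0.33,8.5],[0,1.7,0,0.74,-0.01,-0.33,8.5],[0.05,2.5,0,0.71,-0.01,-0.39,8.5],[0.05,2.5,0,0.71,-0.01,-0.39,8.5],[0.05,2.5,0,0.68,-0.01,-0.46,8.5]]'
python3 -m jog '[[0.05,2.5,0,0.68,-0.01,-0.46,8.5],[0.05,2.5,0,0.63,-0.01,-0.51,8.5],[0.05,2.5,0,0.63,-0.01,-0.51,8.5],[0.05,2.5,0,0.59,-0.01,-0.56,8.5],[0.05,2.5,0,0.59,-0.01,-0.56,8.5]]'
python3 -m jog '[[0.05,2.5,0,0.53,-0.01,-0.61,8.5],[0.05,2.5,0,0.53,-0.01,-0.61,8.5],[0.05,2.5,0,0.48,-0.01,-0.66,8.5],[0.05,2.5,0,0.48,-0.01,-0.66,8.5],[0.05,2.5,0,0.42,-0.01,-0.7,8.5]]'
python3 -m jog '[[0.05,2.5,0,0.42,-0.01,-0.7,8.5],[0.05,2.5,0,0.36,-0.01,-0.73,8.5],[0.05,2.5,0,0.36,-0.01,-0.73,8.5],[0,0,0,0.2,0,0,8.5],[0,0,0,0.2,0,0,8.5]]'
python3 - <<'E'
from tilt import *
for t in ['s3','s4']: pass
tilt('s5',165,345)
I=cv2.imread('pics/s4.png',0)[150:168,355:400];print(I.min(),I.max());print(I[::2,::4])
E
```

```text
time: 6.17
tool_pos: [441.0, 256.7, 175.8]
orientation: [179.7, 43.6, 178.5]
contact_force: [5.0, -1.5, 12.5]
gripper_width: 0.992
time: 6.58
tool_pos: [478.9, 256.4, 158.5]
orientation: [179.8, 33.0, 178.6]
contact_force: [13.1, -3.8, 19.0]
gripper_width: 0.993
time: 7.0
tool_pos: [509.0, 255.8, 130.5]
orientation: [179.9, 20.3, 178.7]
contact_force: [8.8, 1.9, 6.9]
gripper_width: 1.0
time: 7.42
tool_pos: [533.1, 255.3, 97.2]
orientation: [179.9, 7.7, 178.7]
contact_force: [10.0, 1.2, 4.5]
gripper_width: 0.993
time: 7.83
tool_pos: [545.8, 254.4, 73.6]
orientation: [-180.0, -0.1, 178.7]
contact_force: [-0.0, 0.4, -0.5]
gripper_width: 0.998
[17.2 27.8 -9.3 52.8 -0.  18.5] [ 0.7 -0.9  0.4] [545.8 254.4  74. ]
{-3: 519, 3: 506, 123: 221, 9: 160, -9: 155, 15: 71}
63 118
[[117 115 107 104 102  92  87  84  77  74  74  72]
 [ 69  71  67  69  66  67  65  67  65  67  67  69]
 [ 67  67  67  71  70  70  71  74  72  74  69  68]
 [ 66  67  70  78  79  80  82  81  81  79  69  70]
 [ 66  65  77  79  79  79  76  77  77  72  68  68]
 [ 68  69  77  75  76  77  76  75  75  67  66  66]
 [ 69  73  76  77  75  76  76  75  71  70  65  70]
 [ 68  75  74  75  78  76  76  75  68  67  68  79]
 [ 71  78  78  75  75  73  73  73  68  67  68  98]]
```

```bash

python3 -m jog '[[0,0,0,2.5,0,0,8.5],[0,0,0,3,0,1,8.5],[0,0,0,0,0,3.8,8.5],[0,0,0,0,0,3.8,8.5],[0,0,0.3,0,-3,2,8.5]]'
python3 -m jog '[[0,0,0.3,0,-3.9,0,8.5],[0,0,0.3,0,-3.9,0,8.5],[0,0,0.3,0,-3.9,0,8.5],[0,0,0.3,0,-3.9,0,8.5],[0,0,0.3,0,-3.9,0,8.5]]'
python3 -m jog '[[0,0,0.3,0,-3.9,0,8.5],[0,0,0.3,0,-3.9,0,8.5],[0,0,0.3,0,-3.9,0,8.5],[0,0,0.3,0,-3.9,0,8.5],[0,0,0.3,0,-3.9,0,8.5]]'
python3 -m jog '[[0,0,0,0,-3.9,0,8.5],[0,0,0,0,-3.9,0,8.5],[0,0,0,0,0,0,8.5]]'
```

```text
time: 8.3
tool_pos: [600.9, 227.7, 184.2]
orientation: [179.9, 0.2, 179.2]
contact_force: [1.3, 0.3, 0.2]
gripper_width: 0.993
time: 8.72
tool_pos: [599.6, 28.1, 180.9]
orientation: [-180.0, 0.1, -179.4]
contact_force: [0.7, 0.0, 0.4]
gripper_width: 0.996
time: 9.13
tool_pos: [599.7, -166.9, 180.9]
orientation: [-180.0, 0.0, -177.9]
contact_force: [1.2, 0.1, 0.7]
gripper_width: 0.993
time: 9.38
tool_pos: [599.8, -249.2, 180.2]
orientation: [-179.9, 0.0, -178.2]
contact_force: [0.6, -0.2, -0.5]
gripper_width: 0.991
```

```bash

python3 -m jog '[[0,0,0,0,0,-3.6,8.5],[0,0,0,0,0,-3.5,8.5],[0,0,0,0,0,-3.5,8.5],[0,0,0,-2,0,0,8.5],[0,0,0,-2,0,0,8.5]]'
python3 -m jog '[[0,0,0,-0.3,0,0,8.5],[0,0,0,-0.3,0,0,8.5],[0,0,0,-0.3,0,0,8.5],[0,0,0,-0.3,0,0,8.5],[0,0,0,0,0,0,8.5]]'
python3 - <<'E'
from tilt import *
p,W=tilt('s6',-345,-165)
a=p['pixels'][90:260,100:312,::-1];cv2.imwrite('pics/s6c.png',cv2.resize(a,None,fx=3,fy=3))
E
```

```text
time: 9.8
tool_pos: [558.9, -242.1, 72.2]
orientation: [179.9, -0.2, -177.9]
contact_force: [-0.0, -0.5, 0.8]
gripper_width: 0.996
time: 10.22
tool_pos: [549.1, -243.6, 74.9]
orientation: [-180.0, 0.1, -177.9]
contact_force: [2.0, 0.6, 0.8]
gripper_width: 0.995
[-31.7  27.6  -9.6  52.7  -0.  -33.8] [2.5 1.  1.8] [ 549.1 -243.6   74.7]
{-3: 500, 3: 460, 9: 172, 129: 123, -9: 121, 123: 107}
```

View pics/s6c.png

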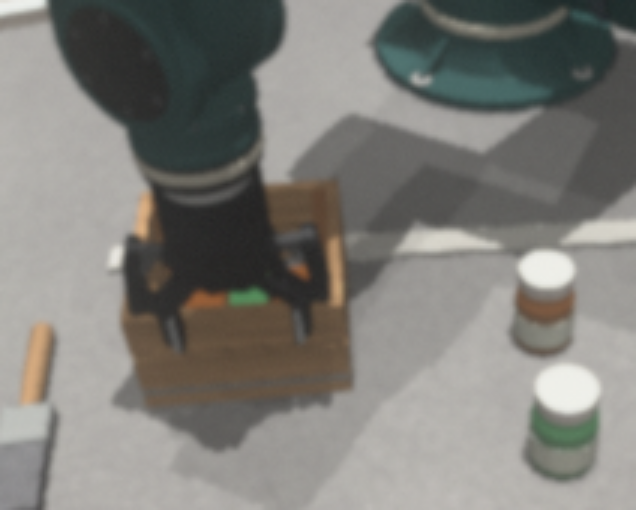

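Fingers sit symmetrically on the right crate's far face (crop (175,345), (303,340)). Next is the same arc.

```bash

python3 -m jog '[[0,0,0,-0.3,-0.1,0,8.5],[0,0,0,-0.3,-0.1,0,8.5],[0.09,-2.5,0,-0.36,-0.01,0.73,8.5],[0.09,-2.5,0,-0.36,-0.01,0.73,8.5],[0.09,-2.5,0,-0.42,-0.01,0.7,8.5]]'
python3 -m jog '[[0.09,-2.5,0,-0.42,-0.01,0.7,8.5],[0.09,-2.5,0,-0.48,-0.01,0.66,8.5],[0.09,-2.5,0,-0.48,-0.01,0.66,8.5],[0.09,-2.5,0,-0.53,-0.02,0.61,8.5],[0.09,-2.5,0,-0.53,-0.02,0.61,8.5]]'
python3 - <<'E'
from tilt import *
p,W=tilt('s7',-345,-165)
E
```

```text
time: 10.68
tool_pos: [534.3, -247.3, 97.8]
orientation: [-179.8, 8.0, -177.9]
contact_force: [14.6, -4.2, 7.8]
gripper_width: 0.993
time: 11.1
tool_pos: [509.5, -248.2, 131.2]
orientation: [-179.8, 20.5, -177.9]
contact_force: [13.4, -1.9, 9.4]
gripper_width: 0.997
[-41.1  12.2 -28.4  33.8  13.9 -41.3] [14.2 -1.  12.5] [ 508.6 -248.   132. ]
{21: 626, 27: 493, 15: 447, 123: 269, 33: 256, 9: 243}
```

```bash

python3 -m jog '[[0.09,-2.5,0,-0.59,-0.02,0.56,8.5],[0.09,-2.5,0,-0.59,-0.02,0.56,8.5],[0.09,-2.5,0,-0.63,-0.02,0.51,8.5],[0.09,-2.5,0,-0.63,-0.02,0.51,8.5],[0.09,-2.5,0,-0.68,-0.02,0.46,8.5]]'
python3 -m jog '[[0.09,-2.5,0,-0.68,-0.02,0.46,8.5],[0.09,-2.5,0,-0.71,-0.02,0.39,8.5],[0.09,-2.5,0,-0.71,-0.02,0.39,8.5],[0,-1.7,0,-0.74,-0.02,0.33,8.5],[0,-1.7,0,-0.74,-0.02,0.33,8.5]]'
python3 -m jog '[[0,-1.7,0,-0.77,-0.02,0.26,8.5],[0,-1.7,0,-0.77,-0.02,0.26,8.5],[0,0,0,0,0,0,8.5]]'
python3 - <<'E'
from tilt import *
p,W=tilt('s8',-345,-165)
E
```

```text
time: 11.57
tool_pos: [478.1, -249.1, 157.8]
orientation: [-179.8, 33.1, -177.8]
contact_force: [12.0, -0.4, 16.2]
gripper_width: 0.994
time: 11.98
tool_pos: [441.2, -249.6, 176.3]
orientation: [-179.6, 43.9, -177.6]
contact_force: [7.3, 0.8, 16.2]
gripper_width: 0.997
time: 12.23
tool_pos: [425.0, -249.7, 181.1]
orientation: [-179.5, 47.3, -177.6]
contact_force: [6.3, 3.7, 21.1]
gripper_width: 0.995
[-63.   -1.1 -49.9  16.4  41.5 -55.6] [ 6.7  2.7 20.5] [ 425.3 -249.9  181.1]
{51: 538, 57: 479, -39: 339, 45: 336, 63: 300, -33: 292}
```

```bash

python3 -m jog '[[0,-1.7,0,-0.79,-0.02,0.2,8.5],[0,-1.7,0,-0.79,-0.02,0.2,8.5],[0,-1.7,0,-0.8,-0.02,0.13,8.5],[0,0,0,0,0,0,8.5],[0,0,0,0,0,0,8.5]]'
python3 - <<'E'
from tilt import *
p,W=tilt('s9',-345,-165)
print(bot.look_for('window_right',p)[:2])
a=p['pixels'][60:230,100:312,::-1];cv2.imwrite('pics/s9c.png',cv2.resize(a,None,fx=3,fy=3))
E
```

```text
time: 12.7
tool_pos: [400.7, -250.4, 185.0]
orientation: [-179.2, 52.1, -177.4]
contact_force: [2.9, 0.3, 11.5]
gripper_width: 0.999
[-69.6  -2.  -53.2  16.3  48.3 -61.6] [ 2.2 -0.2 11.1] [ 400.9 -250.3  185. ]
{-27: 691, 63: 524, 57: 403, 69: 369, -21: 248, 51: 238}
[{'position': [176.2, 148.4], 'confidence': 0.74}]
```

View pics/s9c.png

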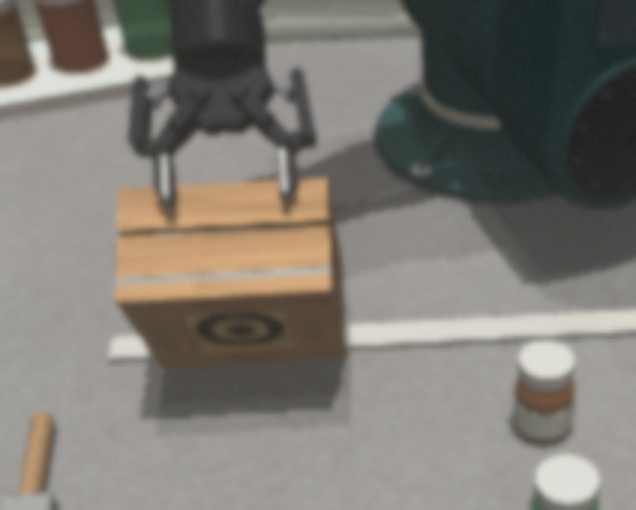

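The right crate carries the stamp: a ring with a dot is clear at crop (240,328). Lowering it now.

```bash

python3 -m jog '[[0,1.7,0,0.8,0.02,-0.13,8.5],[0,1.7,0,0.79,0.02,-0.2,8.5],[0,1.7,0,0.79,0.02,-0.2,8.5],[0,1.7,0,0.77,0.02,-0.26,8.5],[0,1.7,0,0.77,0.02,-0.26,8.5]]'
python3 -m jog '[[0,1.7,0,0.74,0.02,-0.33,8.5],[0,1.7,0,0.74,0.02,-0.33,8.5],[-0.09,2.5,0,0.71,0.02,-0.39,8.5],[-0.09,2.5,0,0.71,0.02,-0.39,8.5],[-0.09,2.5,0,0.68,0.02,-0.46,8.5]]'
python3 -m jog '[[-0.09,2.5,0,0.68,0.02,-0.46,8.5],[-0.09,2.5,0,0.63,0.02,-0.51,8.5],[-0.09,2.5,0,0.63,0.02,-0.51,8.5],[-0.09,2.5,0,0.59,0.02,-0.56,8.5],[-0.09,2.5,0,0.59,0.02,-0.56,8.5]]'
python3 -m jog '[[-0.09,2.5,0,0.53,0.02,-0.61,8.5],[-0.09,2.5,0,0.53,0.02,-0.61,8.5],[-0.09,2.5,0,0.48,0.02,-0.66,8.5],[-0.09,2.5,0,0.48,0.02,-0.66,8.5],[-0.09,2.5,0,0.42,0.02,-0.7,8.5]]'
python3 -m jog '[[-0.09,2.5,0,0.42,0.01,-0.7,8.5],[-0.09,2.5,0,0.36,0.01,-0.73,8.5],[-0.09,2.5,0,0.36,0.01,-0.73,8.5],[0,0,0,0.3,0,0,8.5],[0,0,0,0.6,0,0,8.5]]'
python3 -m jog '[[0,0,0,2.5,0,0,8.5],[0,0,0,2.5,0,1,8.5],[0,0,0,0,0,4,8.5],[0,0,0,0,0,4,8.5],[0,0,0,0,0,4,8.5]]'
python3 - <<'E'
from tilt import *
tilt('s10',-345,-165)
E
```

```text
time: 13.22
tool_pos: [441.8, -249.3, 175.8]
orientation: [-179.7, 43.7, -177.7]
contact_force: [6.4, 1.4, 19.6]
gripper_width: 0.995
time: 13.63
tool_pos: [480.0, -249.0, 159.0]
orientation: [-179.8, 33.1, -177.7]
contact_force: [16.1, 5.3, 29.6]
gripper_width: 0.994
time: 14.05
tool_pos: [510.4, -247.8, 130.9]
orientation: [-179.8, 20.3, -177.8]
contact_force: [13.3, 0.9, 11.3]
gripper_width: 0.998
time: 14.47
tool_pos: [534.8, -246.8, 97.7]
orientation: [-179.8, 7.8, -177.9]
contact_force: [15.2, -0.5, 8.1]
gripper_width: 0.997
time: 14.88
tool_pos: [551.5, -245.0, 73.6]
orientation: [180.0, -0.1, -177.9]
contact_force: [-0.7, 1.1, 0.7]
gripper_width: 0.996
time: 15.3
tool_pos: [601.0, -244.8, 205.6]
orientation: [180.0, -0.1, -177.9]
contact_force: [-0.6, -1.1, 0.2]
gripper_width: 0.996
[-29.4  27.9  13.4  75.1   0.  -31.4] [-2.6  0.3  7.3] [ 602.7 -245.9  214. ]
{-3: 721, 3: 652, 129: 279, 9: 232, -9: 178, 93: 103}
```

```bash

python3 -m jog '[[0,0,-0.5,-3.9,0,0,8.5],[0,0,-0.5,-3.9,0,0,8.5],[0,0,-0.5,-3.9,0,0,8.5],[0,0,-0.5,-3.9,0,0,8.5],[0,0,-0.5,-3.9,0,0,8.5]]'
python3 -m jog '[[0,0,-0.5,-3.9,0,0,8.5],[0,0,-0.6,-3.9,0,0,8.5],[0,0,0,0,0,0,8.5]]'
cat > m.py <<'E'
from h import *
print(np.round(bot.state()['tool_pos'],1))
for cam in ['top','scene']:
    p=snap(cam);P=cloud(p).reshape(-1,3);P=P[~np.isnan(P[:,0])]
    for n,s in [('L',1),('R',-1)]:
        m=(P[:,2]>93)&(P[:,2]<107)&(s*P[:,1]>130)&(s*P[:,1]<400)&(P[:,0]>360)&(P[:,0]<740)
        A=P[m][:,:2]
        r=cv2.minAreaRect(A.astype(np.float32));print(cam,n,m.sum(),np.round(r[0],1),np.round(r[1],1),round(r[2],2),'x',np.percentile(A[:,0],[.5,99.5]))
    m=(P[:,2]>22)&(P[:,2]<36)&(P[:,0]>690)&(P[:,0]<770)&(P[:,1]>-380)&(P[:,1]<390);A=P[m]
    for y in range(-350,-100,50):
        k=abs(A[:,1]-y)<15
        if k.any(): print(y,np.round(np.percentile(A[k][:,0],[3,97])),end=';')
    print()
E
python3 m.py
```

```text
time: 15.77
tool_pos: [404.3, -244.5, 204.1]
orientation: [180.0, 0.0, 179.5]
contact_force: [-0.6, -1.4, 0.4]
gripper_width: 0.992
time: 16.02
tool_pos: [323.2, -243.7, 204.4]
orientation: [180.0, -0.1, 178.3]
contact_force: [1.1, -0.8, 0.8]
gripper_width: 0.993
[ 323.2 -243.7  204.4]
top L 1689 [454.2 255.9] [172.8 159.6] 88.58 x [373.97783471 534.32183062]
top R 1589 [ 456.3 -254.3] [159.6 170.4] 2.0 x [376.06082761 536.95839903]
-350 [708. 736.];-300 [709. 738.];-250 [711. 740.];-200 [713. 741.];-150 [713. 742.];
scene L 1065 [454.7 255.3] [171.  163.8] 88.8 x [373.69899841 536.14300532]
scene R 1083 [ 456.8 -254.7] [163.2 170. ] 1.91 x [375.95969359 539.86420676]
-350 [711. 739.];-300 [712. 740.];-250 [714. 742.];-200 [715. 743.];-150 [715. 745.];
```

```bash

python3 -m jog '[[0,0,0,0,-1,-3.7,8.5],[0,0,0,0,0,-3.7,8.5],[0,0,0,0,0,-3.7,8.5],[0,0,0,0,0,-3.7,8.5],[0,0,0,0,0,0,8.5]]'
python3 -m jog '[[0,0,0,2,0,0,8.5],[0,0,0,1,0,0,8.5],[0,0,0,0.5,0,0,8.5],[0,0,0,0.5,0,0,8.5],[0,0,0,0.5,0,0,8.5]]'
python3 -m jog '[[0,0,0,0.7,0,0,8.5],[0,0,0,0.7,0,0,8.5],[0,0,0,0.7,0,0,8.5],[0,0,0,0.7,0,0,8.5],[0,0,0,0.7,0,0,8.5]]'
python3 - <<'E'
from h import *
p=snap('scene','s11')
a=p['pixels'][90:290,80:330,::-1];cv2.imwrite('pics/s11c.png',cv2.resize(a,None,fx=3,fy=3))
E
```

```text
time: 16.53
tool_pos: [327.2, -252.9, 51.6]
orientation: [179.7, -0.3, 178.5]
contact_force: [-0.8, 1.0, -0.0]
gripper_width: 0.993
time: 16.95
tool_pos: [373.8, -255.0, 57.0]
orientation: [-180.0, -0.0, 178.5]
contact_force: [-4.3, 1.1, 3.2]
gripper_width: 0.993
time: 17.37
tool_pos: [409.1, -255.3, 56.4]
orientation: [-180.0, -0.0, 178.4]
contact_force: [-6.2, -0.4, 3.7]
gripper_width: 0.993
```

View pics/s11c.png

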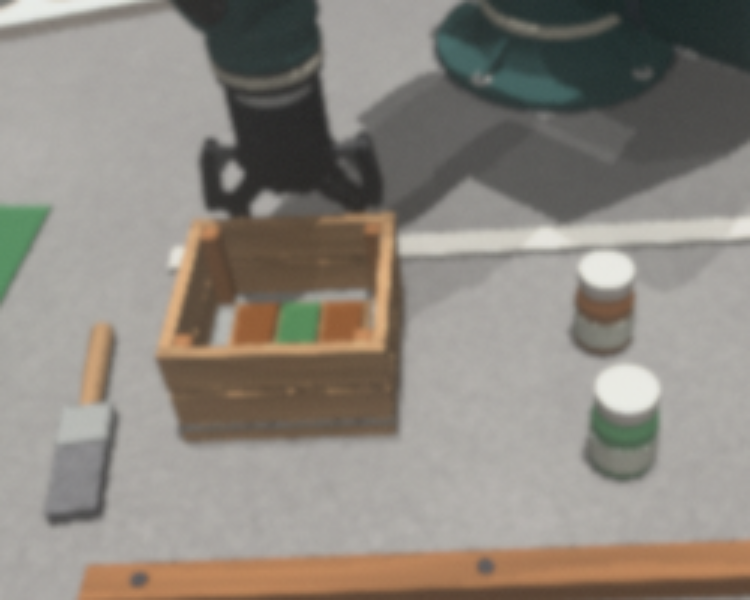

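The crate slides flat and square with the fingers behind its near face. It is clear of the brush (crop (80,420)) and the jars.

```bash

python3 -m jog '[[0,0,0,0.8,0,0,8.5],[0,0,0,0.8,0,0,8.5],[0,0,0,0.8,0,0,8.5],[0,0,0,0.8,0,0,8.5],[0,0,0,0.8,0,0,8.5]]'
python3 -m jog '[[0,0,0,0.8,0,0,8.5],[0,0,0,0.8,0,0,8.5],[0,0,0,0.8,0,0,8.5],[0,0,0,0.8,0,0,8.5],[0,0,0,0.8,0,0,8.5]]'
python3 -m jog '[[0,0,0,0.8,0,0,8.5],[0,0,0,0.8,0,0,8.5],[0,0,0,0.5,0,0,8.5],[0,0,0,0.5,0,0,8.5],[0,0,0,0,0,0,8.5]]'
python3 m.py
```

```text
time: 17.83
tool_pos: [449.2, -255.2, 56.3]
orientation: [180.0, -0.0, 178.4]
contact_force: [-5.0, -0.5, 3.2]
gripper_width: 0.992
time: 18.25
tool_pos: [489.3, -255.1, 56.3]
orientation: [180.0, -0.0, 178.5]
contact_force: [-5.4, -0.8, 4.9]
gripper_width: 0.993
time: 18.67
tool_pos: [515.8, -255.2, 56.2]
orientation: [-180.0, 0.1, 178.5]
contact_force: [0.9, 0.1, 1.1]
gripper_width: 0.993
[ 515.8 -255.2   56.2]
top L 596 [521.3 236. ] [190.2  81.5] 61.64 x [444.00299359 534.56773232]
top R 638 [ 635.6 -199.8] [ 98.8 196.8] 53.69 x [533.5973123  688.77050311]
-300 [712. 738.];-250 [713. 740.];-200 [714. 741.];-150 [713. 741.];
scene L 1060 [454.  255.3] [171.  163.6] 88.8 x [373.30923528 536.11689291]
scene R 1523 [ 602.9 -258.5] [170.3 173.1] 88.5 x [523.59848395 690.24992598]
-350 [711. 739.];-300 [712. 741.];-250 [713. 742.];-200 [714. 743.];-150 [715. 745.];
```

```bash

python3 -m jog '[[0,0,0,0.5,0,0,8.5],[0,0,0,0.5,0,0,8.5],[0,0,0,0.4,0,0,8.5],[0,0,0,0.3,0,0,8.5]]'
python3 -m jog '[[0,0,0,0.25,0,0,8.5],[0,0,0,0.25,0,0,8.5]]'
python3 -m jog '[[0,0,0,0.25,0,0,8.5]]'
```

```text
time: 19.1
tool_pos: [532.0, -255.2, 56.2]
orientation: [180.0, -0.0, 178.4]
contact_force: [-4.1, 0.4, 1.5]
gripper_width: 0.997
time: 19.27
tool_pos: [536.7, -255.1, 56.2]
orientation: [180.0, -0.0, 178.5]
contact_force: [-3.6, -0.0, 0.9]
gripper_width: 0.992
time: 19.35
tool_pos: [539.2, -255.2, 56.2]
orientation: [180.0, -0.0, 178.5]
contact_force: [-3.1, -0.9, 0.1]
gripper_width: 0.995
```

```bash

python3 -m jog '[[0,0,0,0.2,0,0,8.5]]'
python3 -m jog '[[0,0,0,0.2,0,0,8.5]]'
python3 -m jog '[[0,0,0,0,0,0,8.5]]'; python3 m.py|grep -v L
```

```text
time: 19.43
tool_pos: [539.4, -255.2, 56.2]
orientation: [-180.0, -0.2, 178.4]
contact_force: [-30.2, -4.6, 17.3]
gripper_width: 0.993
time: 19.52
tool_pos: [539.4, -255.1, 56.2]
orientation: [-179.9, -0.4, 178.4]
contact_force: [-44.4, -7.4, 26.1]
gripper_width: 0.995
time: 19.6
tool_pos: [539.3, -255.2, 56.2]
orientation: [-179.9, -0.4, 178.4]
contact_force: [-31.4, -5.8, 18.6]
gripper_width: 0.997
[ 539.3 -255.2   56.2]
top R 526 [ 661.  -193.3] [ 87.3 184. ] 53.1 x [568.19072612 711.2806402 ]
-300 [737. 738.];-250 [693. 741.];-200 [693. 743.];-150 [713. 741.];
scene R 1590 [ 625.  -258.7] [170.9 175.8] 88.31 x [546.64157787 713.56335085]
-350 [708. 739.];-300 [709. 740.];-250 [711. 742.];-200 [712. 743.];-150 [716. 744.];
```

Contact with the rail came at 30–40 N. I'll back off, go clear, and check.

```bash

python3 -m jog '[[0,0,0,-0.6,0,0,8.5],[0,0,0,-2,0,0,8.5],[0,0,0,-4,0,0,8.5],[0,0,0,-4,0,0,8.5],[0,0,0,-4,0,0,8.5]]'
python3 -m jog '[[0,0,0,-4,0,4,8.5],[0,0,0,-3,0,4,8.5],[0,0,0,-2,0,4,8.5],[0,0,0,0,0,0,8.5],[0,0,0,0,0,0,8.5]]'
python3 m.py
python3 - <<'E'
from h import *
cv2.imwrite('pics/end.png',np.hstack([snap('top')['pixels'],snap('scene')['pixels']])[::1,:,::-1][:, :])
a=cv2.imread('pics/end.png');cv2.imwrite('pics/end.png',cv2.resize(a,(800,300)))
p=snap('top');W=cloud(p)
for t in ['jar_mid','jar_far','brush']:
    r=bot.look_for(t,p)[0];x,y=map(int,r['position']);print(t,x,y,W[y,x])
E
```

```text
time: 20.12
tool_pos: [396.2, -255.0, 56.2]
orientation: [-180.0, 0.1, 178.5]
contact_force: [-0.2, -0.9, 0.7]
gripper_width: 0.988
time: 20.53
tool_pos: [324.5, -256.4, 158.3]
orientation: [-179.8, 0.2, 178.4]
contact_force: [-0.1, -0.2, -0.8]
gripper_width: 0.991
[ 324.5 -256.4  158.3]
top L 1676 [454.2 255.8] [172.6 159.7] 88.45 x [373.96835906 534.45135645]
top R 1494 [ 630.8 -258.8] [170.  160.9] 88.45 x [549.08264939 710.82432753]
-350 [735. 738.];-300 [694. 738.];-250 [692. 740.];-200 [693. 742.];-150 [714. 742.];
scene L 1077 [454.3 255.6] [171.8 164.6] 88.52 x [373.58851    536.39877025]
scene R 1561 [ 631.8 -258.7] [170.1 162.7] 88.55 x [550.99402667 713.45659701]
-350 [709. 739.];-300 [709. 740.];-250 [711. 742.];-200 [712. 743.];-150 [716. 744.];
jar_mid 209 219 [478.40921813   7.50738332  78.74298382]
jar_far 218 161 [610.99560364  -9.1527017   79.16286449]
brush 389 186 [ 569.2132318  -415.73900908   18.34341564]
```

View pics/end.png

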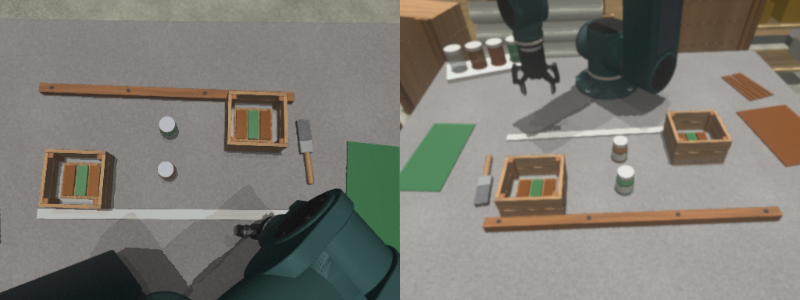

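The right crate is flush with the rail and parallel to it. The left crate stands behind the strip, the jars and brush haven't moved, and the gripper is clear.

```bash
python3 -c "
from cell import bot
print(bot.state()['contact_force']);print(bot.sign_off())"
```

```text
[ 0.59026634  0.01654693 -0.09959309]
the job is handed in; nothing more can be done
None
```

The stamped crate was the right one. It now stands flush against the dispatch rail, and the job is handed in at about 21 s of the 72 s allowed.

- **Tipping:** I tipped the left crate to about 60°, found its plug plain and lowered it flat. I did the same with the right crate, and its plug shows the ring and dot.
- **Stamped crate:** I pushed it from its near side with the open fingers until it met the rail. The last measurement puts its centre at about (631, −259) mm, turned −1.5°. The rail also lies at about −1.55°, with its face at about x = 711–713 mm, so the gap is 0–2 mm, about the accuracy of the cameras.
- **Other crate:** It stands flat, about 4 mm from where it started.
- **Jars and brush:** The readings agree with the start to within about 5 mm, which is detection noise. The gripper ended clear, with about 0 N on it.

Three readings were off:
- **Rail contact:** The wrist force briefly reached about 44 N when the crate met the rail. That is below the 120 N wrist limit. It is above the 40 N limit for the arm or the gripper's body, but I pushed only with the fingers.
- **Tipping force:** The wrist read up to about 20 N while tipping and about 34 N while lowering, more than the 9 N quoted for tipping.
- **Occlusion:** Some top-camera fits were useless while the arm was in the way, so I relied on the scene camera then.

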